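# Jack open the tile press and hold it up

## Task

Open the tile press: swing its toggle clamp's upright handle outward past centre so that it stays open, then stand the loose lever jack on the worktop square to the press's front, with its saddle centred under the round lift pad of the platen's lug, and let go of it. Give the jack's handle one full stroke down as a trial and let it come right back up so that the platen closes, then push the handle fully down again with the fingertips and finish holding it there, the platen raised on the jack alone. Do not lift the platen before the clamp is open, and leave the other things on the worktop where they are.

Things in the scene. Friction and masses are not known exactly. Their poses are not given: they have to be found in the camera images.
- press: Fixed tile press: dark base plate 200 (x) by 165 mm (y), plaster die, hinged aluminium platen (top face 66 mm, ribs 76 mm above the worktop). Origin on the worktop under the middle of the front edge; its +y axis points out of the front (roughly world +y), z up; platen hinge at the back, y -152 mm. The clamp stands before the front at x -80 mm, the lift lug at x +70 mm.
- platen (a joint): Tilt of the platen about its back hinge: 0 closed, grows as the front edge rises (0.1 rad lifts the lift pad 18 mm). It weighs 1.4 to 2.4 kg and falls shut by itself.
- lift_pad (a point): Centre of the underside of the round steel lift pad (32 mm across) under the lug that juts 45 mm from the platen's front edge, at the end away from the clamp; a bolt head on the lug marks it. Underside 50 mm above the worktop when closed, only worktop beneath. Axes: y out of the front, z up.
- clamp (a joint): Toggle clamp: 0 closed (thin arm on the platen, handle upright), 1.3 fully open (arm up, handle lying out over the front). Its weight tips it to the nearer end; over centre at about 0.6 rad. Level pivot along the press's x, 64 mm above the worktop, 45 mm before the front edge. Closed, the arm reaches 62 mm back from the pivot, its top 90 mm above the worktop.
- clamp_handle (a point): Point on the axis of the clamp's round handle (17 mm thick, black grip), 60 mm from its pivot; the grip ends 36 mm farther out. Closed, this point is 124 mm above the worktop. Opening swings the handle along the press's +y, outward; a level push of 2 to 4 N on it is enough.
- jack_grip (a point): Lever jack, loose, about 0.7 kg. Point midway between its two upright steel cheeks, 50 mm above its underside. Cheeks: 46 mm over outer faces (along its y), 36 mm long, 72 mm high; grasp here. x points to the saddle, -x to the handle, z up. Base 10 mm thick: 56 mm wide at the saddle end (to x +76 mm), 36 mm wide under the handle (to x -132 mm). Lever pivot 44 mm up.
- saddle (a point): Centre of the domed saddle (radius 11 mm) on the short end of the jack's lever, 58 mm from jack_grip along the jack's x. At rest this centre is 30 mm and the dome's top 41 mm above the jack's underside.
- press_point (a point): Centre of the top face of the round rubber pad (34 mm across) at the end of the jack's handle, where to push down. At rest it is about 118 mm before jack_grip (along the jack's -x) and 103 mm above the jack's underside; fully down it is about 127 mm before it and 33 mm above the underside.
- jack_lever (a joint): Jack lever: 0 handle up (rest, a spring returns it), 0.55 rad fully down at its stop. Unloaded it takes 2 to 3 N at the pad, under the platen 5 to 9 N; about 0.15 rad of travel brings the saddle up to the pad, the full stroke lifts the platen about 0.13 rad.
- test_tile_0: Bystander: glaze test tile, 55x42x7 mm, lying between the clamp and the round turntable. Origin at the underside.
- test_tile_1: Bystander: glaze test tile, 55x42x7 mm, lying to the right of the press. Origin at the underside.
- stamp: Bystander: waisted plaster stamp, 42 mm wide, 52 mm tall, on the robot's side of the press. Origin at the underside.
- glazed_bowl: Bystander: small bowl, 68 mm wide, 47 mm tall, on the robot's side of the press. Origin at the underside.
- clay_lump_1: Bystander: dry lump, about 42 mm wide, 36 mm tall, on the robot's side of the press. Origin at the underside.
- ring_cutter: Bystander: ring, 66 mm wide, 30 mm tall, on the robot's side of the press. Origin at the underside.

How it is judged:
By the outcome, as a careful person would: the job done as asked, in the order asked, and still so for the second after the job is handed in, while the arm keeps its last pose, push and grip.
It also fails if it takes over 67 s, if anything falls off the work surface, if the arm or the gripper's body presses on something with over 40 N, if the wrist force passes 120 N, or if a joint passes its speed limit or range.

## Robot

A 6-joint arm with a two-finger parallel gripper is mounted at the origin on the work surface; the furniture and walls round the work are solid. World frame = base frame: x ahead of the robot, y to its left, z up, the work surface at z = 0. Lengths are in mm, angles in degrees, forces in N, time in s.
With the tool pointing down it reaches from about 250 to 725 mm from the base axis. Payload 4 kg.
Tool frame: the origin (TCP) lies midway between the tips of the shut fingers; the grasp point (between the pads) lies 19 mm behind it; z points along the fingers, y is the direction in which the jaws open and shut (so a half turn about z gives the same grasp; the last joint's range is limited). The gripper opens to 85 mm and grips with 20 to 120 N. Pads are 22 mm wide; open, the fingers measure 114 mm over their backs; the gripper's body (76 mm by 85 mm) begins 54 mm behind the grasp point. The pads swing forward as they close: fully open they stand 13 mm farther back than shut.
Start: joints at [72.823, 13.785, 0.286, 76.501, 0, 90], TCP at [147.663, 477.698, 231.306] pointing down, gripper open.
Joint ranges: [-155.79, 155.79], [-60.16, 107.12], [-62.33, 73.08], [-114, 123.19], [-81.49, 82.49], [-180, 180]. Speed limits (degrees/s): [159.86, 159.86, 180, 180, 180, 180].

## Interface

Orientations are given as [roll, pitch, yaw] about the fixed x, y, z axes, in that order (R = Rz(yaw) Ry(pitch) Rx(roll)).
In Python, from cell import bot gives the robot as it stands.
- The arm moves only by the tool step_arm, never from a script. Its argument "plan" is text: rows parted by semicolons, each of 5 numbers parted by spaces: the opening, from -1 (shut) to 1 (fully open), then the shift along the tool's x, y, z in m, then the turn about the tool's z in rad. In form: gripper tx ty tz yaw; .... A call has 1 to 8 rows; each row shifts and turns the commanded pose from where the row before left it, along the tool's axes as they then stand; what a row does not reach is not made up. A row lasts 1/10 s, in which the tool goes at most 50 mm and 8.59 degrees, less where a joint would pass 70% of its speed; a pose out of reach is approached as far as the arm can. A call is refused whole if a number of a shift passes 0.05 or a number of a turn 0.15, either way. A call with a gripper value outside its range is refused whole. The fingers move at their own pace and stop on an object; "newtons" is the grip in N (left out, the last holds). Time passes only in rows, so rows that do not move let the fingers close. It gives the time, the measured TCP pose, the force and the opening at its end, in the units of the state.
- bot.observe(): the state, without advancing time (a new reading comes with each control period).
- bot.camera(name): name is "scene" or "top"; returns a dict with "pixels" (400x640x3 uint8, blue, green, red), "K" (3x3 intrinsics, pixels), "k1" (the pictures are not rectified: a ray, as slopes to the right and down, at radius r is drawn at 1 + k1 r^2 times it, then the intrinsics apply), "extrinsics" (4x4, takes a point from world to camera coordinates). Camera axes: x right, y down, z forward; pixel columns grow to the right and rows downward; lengths in mm; the calibration is good to about 2 mm. A picture is of the moment at which its call begins. There is no depth.
- bot.sign_off(): hands the job in, once; it reports no verdict.
Trained networks look in a picture, given as the dict that the camera call returned (one of the last four; its "shot" number tells which), for a name from the list of things; names that differ only in an ending like _2 or _b are one class to them, and where a whole thing is asked for, a point or a joint stands for the part that bears it (a point fixed in the world has none). Each returns a list of dicts, best first, with "score" (0 to 1); they miss things now and then, are a little off and sometimes report something else, mostly with a low value. They report only what shows in the picture. A call takes as long as a camera call.
- bot.boxes_of(picture, name): "uv" ([column, row] in pixels, amid what is visible of it).
- bot.regions_of(picture, name): "pixels" (400x640 bool, what is visible of it) and "uv" ([column, row] in pixels, amid what is visible of it).
- bot.tip_of(picture, name): "uv" ([column, row] in pixels: a listed point, or the origin of a listed thing).
The state is a dict: "time": time; "qpos": joint angles; "qd": joint speeds; "joint_efforts": joint torques, N m; "position": TCP position; "tcp_rot": TCP orientation; "contact_force": force on the tool from outside, world axes, zero at the start; "moment": the same for the moment, N m; "finger_gap": opening from 0.0 (shut) to 1.0 (fully open).
Only numpy, scipy, OpenCV 4.12 (cv2) and the standard library are available. Lean on these libraries where they do the work, as an engineer would, in place of code of your own. Each camera call takes 0.05 s, during which the arm holds its last target. There are 200 camera calls.

## Working session

There is one attempt and no reset: what is moved stays moved. The work goes in short steps, Python scripts to look and compute and a tool call to move; the robot and the scene stay as the last step left them, time stands still between calls to the robot, and variables do not carry over. Pictures are saved under pics/ and viewed, about 8 in all and at most 12, crops included, and the job is handed in when it is done.

Besides the shell and the picture viewer there is one more tool, called as name(argument=value, ...) on one line, values as JSON. step_arm: Moves the arm, as the interface text tells. Its arguments: {"type":"object","properties":{"plan":{"type":"string"},"newtons":{"type":"number"}},"required":["plan"]}

```bash
mkdir -p pics
cat > h.py <<'E'
from cell import bot
import numpy as np, cv2
def ray(P,uv):
    K=P["K"];k1=P["k1"];E=np.array(P["extrinsics"])
    d=np.array([(uv[0]-K[0][2])/K[0][0],(uv[1]-K[1][2])/K[1][1]]);s=d.copy()
    for _ in range(30): s=d/(1+k1*(s@s))
    R=E[:3,:3];o=-R.T@E[:3,3];v=R.T@np.array([s[0],s[1],1]);return o,v/np.linalg.norm(v)
def atz(P,uv,z):
    o,v=ray(P,uv);return o+v*(z-o[2])/v[2]
def tri(a,b):
    (o1,v1),(o2,v2)=a,b
    A=np.stack([v1,-v2],1);t=np.linalg.lstsq(A,o2-o1,rcond=None)[0]
    p,q=o1+t[0]*v1,o2+t[1]*v2;return (p+q)/2,np.linalg.norm(p-q)
def proj(P,p):
    E=np.array(P["extrinsics"]);c=E[:3,:3]@p+E[:3,3];s=c[:2]/c[2];s=s*(1+P["k1"]*(s@s));K=P["K"]
    return np.array([K[0][0]*s[0]+K[0][2],K[1][1]*s[1]+K[1][2]])
def find(names,pics):
    for n in names:
        r=[]
        for P in pics:
            t=bot.tip_of(P,n);r.append(t)
            print(n,[(np.round(x["uv"],1).tolist(),round(x["score"],2)) for x in t[:2]])
        if all(r): p,g=tri(*[ray(P,t[0]["uv"]) for P,t in zip(pics,r)]);print("  ",p.round(1),"gap",g.round(1))
def two(tag):
    a,b=bot.camera("scene"),bot.camera("top")
    for P,n in((a,"s"),(b,"t")): cv2.imwrite(f"pics/{tag}_{n}.png",P["pixels"])
    return a,b
E
python3 - <<'E'
from h import *
p=two("a");np.set_printoptions(suppress=True)
find(["press","lift_pad","clamp_handle","jack_grip","saddle","press_point","test_tile_0","test_tile_1","stamp","glazed_bowl","clay_lump_1","ring_cutter"],p)
print(bot.observe())
E
```

```text
press [([364.6, 238.8], 0.89)]
press [([350.1, 181.1], 0.89), ([212.9, 133.4], 0.48)]
   [ 543.5 -287.     3.1] gap 1.1
lift_pad [([382.9, 206.5], 0.57)]
lift_pad [([332.7, 154.9], 0.65)]
   [ 615.5 -241.6   46.6] gap 11.0
clamp_handle []
clamp_handle [([337.7, 202.3], 0.54), ([362.0, 250.2], 0.51)]
jack_grip [([340.3, 175.2], 0.69), ([292.5, 265.3], 0.32)]
jack_grip [([260.4, 150.1], 0.79)]
   [625.1 -40.3  47. ] gap 9.5
saddle [([350.0, 191.1], 0.62), ([282.0, 240.6], 0.61)]
saddle [([281.8, 158.0], 0.94)]
   [ 613.  -100.    25.5] gap 5.5
press_point [([338.0, 140.4], 0.71)]
press_point [([214.2, 137.4], 0.86)]
   [660.4  65.3 108.9] gap 18.2
test_tile_0 [([377.5, 314.6], 0.78), ([307.9, 201.1], 0.57)]
test_tile_0 [([425.1, 222.3], 0.84), ([273.2, 197.1], 0.62)]
   [ 428.4 -495.6   -3.9] gap 12.0
test_tile_1 [([377.5, 314.6], 0.78), ([307.9, 201.1], 0.57)]
test_tile_1 [([425.1, 222.3], 0.84), ([273.2, 197.1], 0.62)]
   [ 428.4 -495.6   -3.9] gap 12.0
stamp [([280.7, 237.1], 0.55)]
stamp [([346.7, 179.4], 0.68), ([321.9, 244.3], 0.61)]
   [ 451.  -249.5   41.6] gap 188.4
glazed_bow
[... 304 characters left out ...]
[([301.1, 254.0], 0.67), ([260.3, 149.8], 0.39)]
   [ 345.5 -145.1    4.8] gap 0.6
{'time': 1.3, 'qpos': array([72.82118331, 13.78570245,  0.28707704, 76.50173258, -0.00082164,
       89.99919696]), 'qd': array([ 0.01147623,  0.12989032,  0.07613258, -0.0257694 ,  0.00478142,
        0.00432294]), 'joint_efforts': array([  0.00018404, -37.22146869,  25.26906788,   0.00135532,
        -0.00006054,  -0.00000575]), 'position': array([147.68206278, 477.69408566, 231.30750778]), 'tcp_rot': array([-179.99964199,    0.00082163,  162.82198635]), 'contact_force': array([ 0.54597628, -0.30457343,  0.67514542]), 'moment': array([ 0.00144978, -0.02718083,  0.01147523]), 'finger_gap': 1.0018987404289792}
```

```bash
python3 -c "
import cv2
for n in 'st':
    a=cv2.imread(f'pics/a_{n}.png')[90:350,190:510];cv2.imwrite(f'pics/c_{n}.png',cv2.resize(a,None,fx=2.3,fy=2.3,interpolation=cv2.INTER_CUBIC))"
```

```text
(no output)
```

View pics/c_t.png

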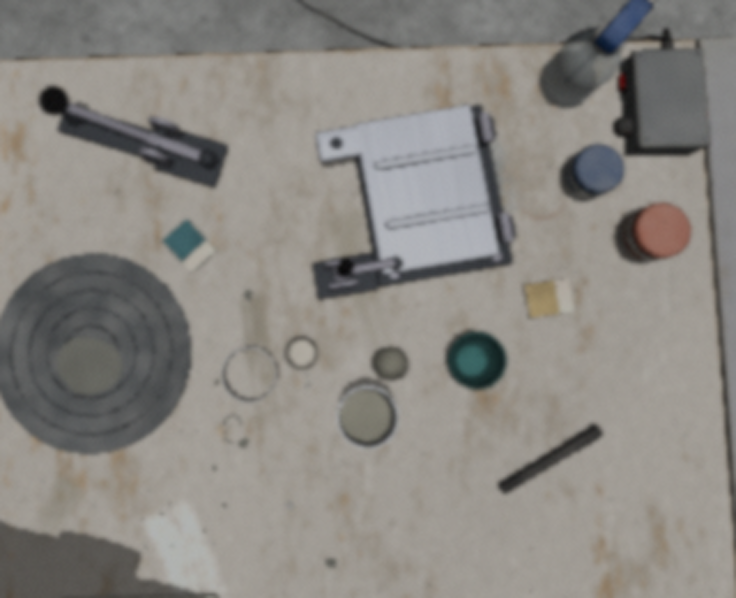

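View pics/c_s.png

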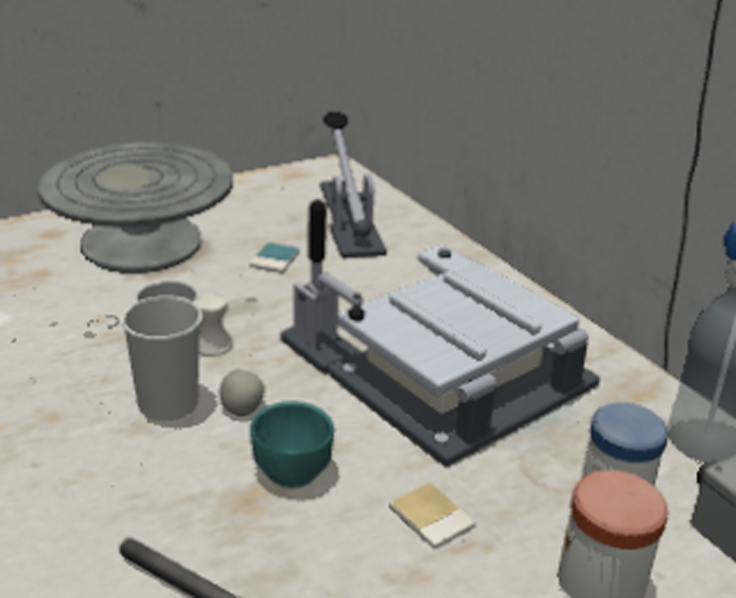

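The top view shows the jack with its pad at about (213,133) and saddle at (280,159). The lug bolt is at (336,152) and the grip top at (340,206). In the scene view the clamp is upright and there's clear worktop in front of the lug.

```bash
cat >> h.py <<'E'
def plan(pos,yaw=None,st=0.045):
    """tool-frame total shift/turn to reach pos (tool down) and yaw deg"""
    o=bot.observe();p=np.array(o["position"]);y0=o["tcp_rot"][2];c,s=np.cos(np.radians(y0)),np.sin(np.radians(y0))
    d=np.array(pos)-p;print("at",p.round(1),np.round(o["tcp_rot"],2),"F",np.round(o["contact_force"],1),"gap",round(o["finger_gap"],3),"t",o["time"])
    dy=0 if yaw is None else (yaw-y0+180)%360-180
    print("tool shift mm",np.round([c*d[0]+s*d[1],s*d[0]-c*d[1],-d[2]],1),"turn rad",round(-np.radians(dy),3))
E
python3 - <<'E'
from h import *
s,t=bot.camera("scene"),bot.camera("top")
cr=lambda u,v:(190+u/2.3,90+v/2.3)
A=lambda u,v,z:atz(t,cr(u,v),z).round(1)
S=lambda u,v,z:atz(s,cr(u,v),z).round(1)
print("bolt",A(336,143,70),S(445,254,70));print("grip top",A(344,267,160),S(317,204,160))
print("pad",A(54,100,103),S(336,120,103));print("saddle",A(207,158,41))
for n,u,v in(("backR",480,107),("backL",503,262),("lugout",317,131),("lugin",320,161),("fL",376,262),("fR",358,155)):print(n,A(u,v,66))
print("baseFL out",A(317,298,10),A(313,262,10),"jack corners",A(228,147,10),A(215,187,10),A(62,110,10),A(58,131,10))
print("jackgrip tip",atz(t,(260.4,150.1),50).round(1),"saddle",atz(t,(281.8,158),30).round(1),"pp",atz(t,(214.2,137.4),103).round(1),"liftpad",atz(t,(332.7,154.9),50).round(1))
E
```

```text
bolt [ 612.8 -246.8   70. ] [ 613.6 -253.    70. ]
grip top [ 460.1 -245.3  160. ] [ 460.3 -256.3  160. ]
pad [664.1  72.4 103. ] [665.4  67.  103. ]
saddle [605.4 -94.9  41. ]
backR [ 651.8 -416.4   66. ]
backL [ 469.4 -433.7   66. ]
lugout [ 628.6 -225.4   66. ]
lugin [ 593.  -227.7   66. ]
fL [ 473.5 -288.2   66. ]
fR [ 598.8 -272.1   66. ]
baseFL out [ 437.5 -221.2   10. ] [ 481.  -217.8   10. ] jack corners [ 624.8 -118.5   10. ] [ 575.8 -101.6   10. ] [676.9  84.2  10. ] [650.7  89.2  10. ]
jackgrip tip [628.8 -42.8  50. ] saddle [609.5 -99.   30. ] pp [653.6  70.6 103. ] liftpad [ 610.  -238.5   50. ]
```

step_arm(plan="-1 0 0 0 0.145;-1 0 0 0 0.145;-1 0 0 0 0.145;-1 0 0 0 0.145;-1 0 0 0 0.145;-1 0 0 0 0.145;-1 0 0 0 0.145;-1 0 0 0 0.145", newtons=60)

```text
time: 2.2
position: [147.7, 477.7, 231.3]
tcp_rot: [-180.0, -0.0, 96.0]
contact_force: [-0.4, 0.9, -0.4]
finger_gap: 0.001
```

Run:
```python
from h import *
plan((466,-297,231))
t=bot.camera("top")
im=t["pixels"].astype(float).min(2)
# platen edges: subpixel gradient along normals
cr=lambda u,v:np.array((190+u/2.3,90+v/2.3))
def edge(a,b,z,pol):
    a,b=cr(*a),cr(*b);d=(b-a)/np.linalg.norm(b-a);n=np.array([-d[1],d[0]]);P=[]
    for f in np.linspace(.1,.9,25):
        c=a+f*(b-a);s=np.arange(-5,5.01,.25)
        q=(c+s[:,None]*n).astype(np.float32)
        g=np.gradient(cv2.GaussianBlur(cv2.remap(im.astype(np.float32),q[:,0],q[:,1],cv2.INTER_LINEAR).reshape(1,-1),(0,0),3).ravel())
        P.append(atz(t,c+n*s[np.argmax(np.abs(g))],z)[:2])
    v=cv2.fitLine(np.float32(P),cv2.DIST_HUBER,0,.01,.01).ravel()
    print(np.degrees(np.arctan2(v[1],v[0])).round(2),v[2:].round(1))
edge((358,155),(376,262),66,1);edge((480,107),(500,250),66,1);edge((390,120),(470,108),66,1);edge((400,267),(495,258),66,1)
edge((375,165),(475,150),76,1);edge((388,226),(488,211),76,1);edge((317,131),(320,161),66,1);edge((318,298),(508,265),10,1)
```

```text
at [147.7 477.7 231.3] [-180.     -0.     96.02] F [-0.4  0.9 -0.4] gap 0.001 t 2.2
tool shift mm [-8.038e+02  2.354e+02  3.000e-01] turn rad -0.0
7.98 [ 522.9 -285.2]
7.97 [ 558.5 -417.9]
-80.21 [ 648.6 -359.3]
-81.91 [ 471.  -367.9]
-81.54 [ 585.  -348.8]
-81.95 [ 517.1 -364.1]
5.03 [ 610.7 -228.2]
-80.64 [ 454.7 -337.3]
```

step_arm(plan="-1 -0.047 0.0138 0 -0.038;-1 -0.047 0.0138 0 0;-1 -0.047 0.0138 0 0;-1 -0.047 0.0138 0 0;-1 -0.047 0.0138 0 0;-1 -0.047 0.0138 0 0;-1 -0.047 0.0138 0 0;-1 -0.047 0.0138 0 0")

```text
time: 3.05
position: [311.4, 119.8, 231.7]
tcp_rot: [179.9, -0.0, 98.7]
contact_force: [1.7, 0.5, 0.2]
finger_gap: 0.001
```

step_arm(plan="-1 -0.047 0.0138 0 0;-1 -0.047 0.0138 0 0;-1 -0.047 0.0138 0 0;-1 -0.047 0.0138 0 0;-1 -0.047 0.0138 0 0;-1 -0.047 0.0138 0 0;-1 -0.047 0.0138 0 0;-1 0 0 0 0")

```text
time: 3.85
position: [457.3, -194.5, 230.3]
tcp_rot: [180.0, 0.1, 98.3]
contact_force: [-1.2, 1.3, -0.6]
finger_gap: -0.002
```

Run:
```python
from h import *
plan((467,-297,116),98.2)
```

```text
at [ 457.3 -194.5  230.3] [1.7997e+02 1.0000e-01 9.8330e+01] F [-1.2  1.3 -0.6] gap -0.002 t 3.85
tool shift mm [-102.9   -5.2  114.3] turn rad 0.002
```

step_arm(plan="-1 -0.035 -0.002 0 0;-1 -0.035 -0.002 0 0;-1 -0.033 -0.001 0 0;-1 0 0 0.04 0;-1 0 0 0.04 0;-1 0 0 0.034 0;-1 0 0 0 0")

```text
time: 4.55
position: [461.9, -289.3, 112.3]
tcp_rot: [-179.5, -0.4, 98.6]
contact_force: [-0.4, 1.3, -0.7]
finger_gap: -0.001
```

Run:
```python
from h import *
plan((467,-297,116),98.2)
s,t=two("b")
for n in("s","t"):
    a=cv2.imread(f"pics/b_{n}.png")[130:300,260:450];cv2.imwrite(f"pics/bc_{n}.png",cv2.resize(a,None,fx=2.1,fy=2.1,interpolation=cv2.INTER_CUBIC))
cv2.imwrite("pics/bc.png",np.hstack([cv2.imread("pics/bc_s.png"),cv2.imread("pics/bc_t.png")]))
```

```text
at [ 461.9 -289.3  112.3] [-179.52   -0.43   98.65] F [-0.4  1.3 -0.7] gap -0.001 t 4.55
tool shift mm [-8.3  3.9 -3.7] turn rad 0.008
```

View pics/bc.png

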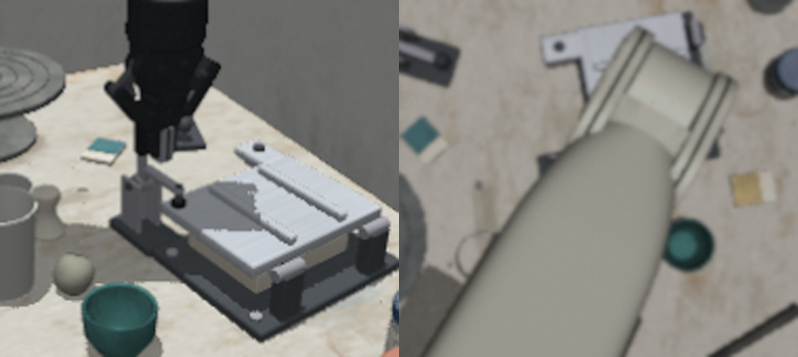

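step_arm(plan="-1 0.01 0 0 0;-1 0.012 0 0 0;-1 0.012 0 0 0;-1 0.012 0 0 0;-1 0.012 0 0 0;-1 0.012 0 0 0;-1 0.012 0 0 0")

```text
time: 5.35
position: [453.0, -209.5, 117.2]
tcp_rot: [-180.0, -0.0, 98.6]
contact_force: [-0.1, -0.1, -0.5]
finger_gap: -0.002
```

step_arm(plan="-1 0.003 0 0 0;-1 0 0 0 0;-1 0 0 0 0;-1 -0.02 0 -0.03 0;-1 -0.01 0 -0.04 0;-1 0 0 -0.045 0;-1 0 0 0 0")

```text
time: 6.05
position: [460.9, -240.4, 238.9]
tcp_rot: [179.4, 0.4, 98.4]
contact_force: [-0.1, -0.8, 0.1]
finger_gap: 0.001
```

Run:
```python
from h import *
plan((626,-41,200),70.6)
s=bot.camera("scene")
cv2.imwrite("pics/c.png",cv2.resize(s["pixels"][90:350,190:510],None,fx=1.6,fy=1.6,interpolation=cv2.INTER_CUBIC))
```

```text
at [ 460.9 -240.4  238.9] [179.41   0.43  98.45] F [-0.1 -0.8  0.1] gap 0.001 t 6.05
tool shift mm [173.  192.6  38.9] turn rad 0.486
```

View pics/c.png

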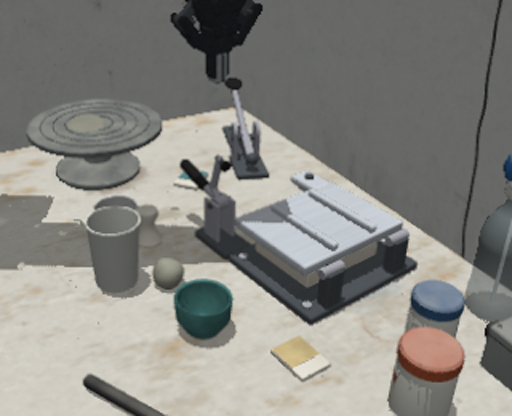

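step_arm(plan="1 0.029 0.032 0 0;1 0.029 0.032 0 0;1 0.029 0.032 0 0;1 0.029 0.032 0 0;1 0.029 0.032 0 0;1 0.028 0.033 0 0")

```text
time: 6.7
position: [623.0, -36.8, 230.6]
tcp_rot: [-179.9, -0.0, 98.5]
contact_force: [0.3, -1.2, 0.1]
finger_gap: 0.991
```

step_arm(plan="1 0 0 0.02 0.122;1 0 0 0.02 0.122;1 0 0 0 0.122;1 0 0 0 0.12;1 0 0 0 0;1 0 0 0 0")

```text
time: 7.3
position: [622.3, -38.2, 191.2]
tcp_rot: [-179.9, 0.0, 70.8]
contact_force: [0.0, -0.2, 0.8]
finger_gap: 1.004
```

Run:
```python
from h import *
plan((626,-41,31),70.6)
s,t=two("d")
find(["jack_grip","saddle","press_point"],(s,t))
a=s["pixels"][100:250,250:440];b=t["pixels"][100:250,190:380]
cv2.imwrite("pics/dc.png",np.hstack([cv2.resize(x,None,fx=2.1,fy=2.1,interpolation=cv2.INTER_CUBIC) for x in(a,b)]))
```

```text
at [622.3 -38.2 191.2] [-1.7991e+02  3.0000e-02  7.0810e+01] F [ 0.  -0.2  0.8] gap 1.004 t 7.3
tool shift mm [ -1.4   4.4 160.2] turn rad 0.004
jack_grip [([341.8, 175.3], 0.58)]
jack_grip [([258.6, 151.6], 0.62), ([359.7, 247.4], 0.2)]
   [626.2 -37.2  44.4] gap 0.4
saddle [([346.6, 188.4], 0.62)]
saddle [([282.7, 156.3], 0.49)]
   [ 609.4 -100.2   35.5] gap 7.9
press_point []
press_point []
```

View pics/dc.png

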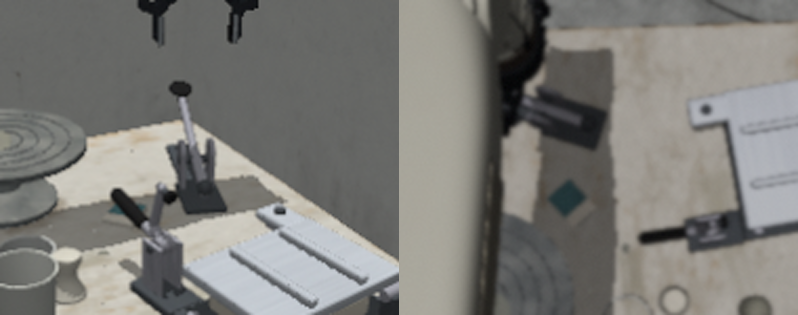

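step_arm(plan="1 0 0.004 0.03 0;1 0 0 0.04 0;1 0 0 0.04 0;1 0 0 0.03 0;1 0 0 0.02 0;1 0 0 0 0;1 0 0 0 0")

```text
time: 8.4
position: [626.6, -39.3, 32.6]
tcp_rot: [-180.0, 0.0, 70.7]
contact_force: [-0.1, -0.3, -0.2]
finger_gap: 1.001
```

step_arm(plan="-1 0 0 0 0;-1 0 0 0 0;-1 0 0 0 0;-1 0 0 0 0;-1 0 0 0 0;-1 0 0 0 0;-1 0 0 0 0", newtons=60)

```text
time: 9.1
position: [627.6, -39.4, 34.1]
tcp_rot: [179.8, -0.1, 70.7]
contact_force: [-0.8, -0.0, 5.4]
finger_gap: 0.53
```

Run:
```python
from h import *
s,t=two("e")
find(["jack_grip","saddle","press_point","lift_pad"],(s,t))
plan((621,-188,34),98.2)
a=s["pixels"][100:250,250:440];b=t["pixels"][100:250,190:380]
cv2.imwrite("pics/ec.png",np.hstack([cv2.resize(x,None,fx=2.1,fy=2.1,interpolation=cv2.INTER_CUBIC) for x in(a,b)]))
```

```text
jack_grip [([342.4, 174.7], 0.77)]
jack_grip [([261.8, 148.7], 0.66)]
   [628.8 -44.7  49.5] gap 8.6
saddle [([281.7, 240.8], 0.66), ([346.7, 190.1], 0.51)]
saddle [([280.8, 157.6], 0.65)]
   [535.5 -63.2 -99.4] gap 207.0
press_point []
press_point []
lift_pad [([382.2, 207.6], 0.88)]
lift_pad [([336.5, 153.0], 0.68)]
   [ 615.1 -249.    48.3] gap 0.5
at [627.6 -39.4  34.1] [ 1.7984e+02 -5.0000e-02  7.0700e+01] F [0.5 0.2 5.9] gap 0.53 t 9.6
tool shift mm [-1.425e+02  4.290e+01  1.000e-01] turn rad -0.48
```

View pics/ec.png

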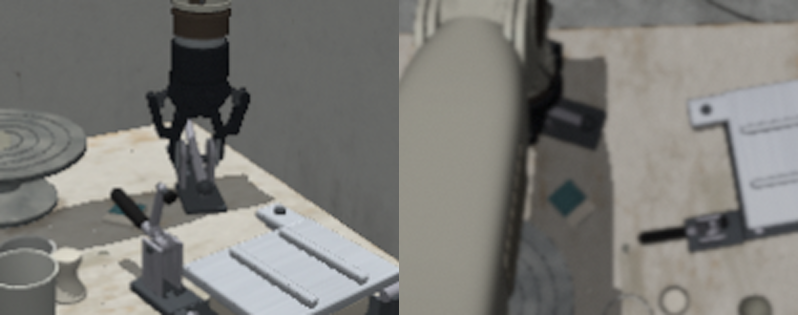

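step_arm(plan="-1 0 0 -0.01 0;-1 0 0 -0.01 0;-1 -0.02 0.001 0 0;-1 -0.025 0.001 0 0;-1 -0.025 0.002 0 0;-1 -0.02 0.001 0 0;-1 -0.015 0 0 0;-1 0 0 0 -0.06", newtons=80)

```text
time: 10.4
position: [595.0, -142.2, 51.8]
tcp_rot: [-179.9, 0.1, 74.0]
contact_force: [1.1, 1.1, -6.8]
finger_gap: 0.528
```

step_arm(plan="-1 0 0 0 -0.1;-1 0 0 0 -0.1;-1 0 0 0 -0.1;-1 0 0 0 -0.08;-1 0 0 0 -0.04;-1 0 0 0 0;-1 0 0 0 0")

```text
time: 11.1
position: [596.2, -139.8, 52.0]
tcp_rot: [-180.0, -0.0, 98.2]
contact_force: [0.4, -0.8, -6.1]
finger_gap: 0.531
```

Run:
```python
from h import *
s,t=two("f")
find(["jack_grip","saddle","lift_pad"],(s,t))
plan((605.2,-189.6,37),98.2)
a=s["pixels"][140:260,290:440];b=t["pixels"][120:240,230:380]
cv2.imwrite("pics/fc.png",np.hstack([cv2.resize(x,None,fx=2.66,fy=2.66,interpolation=cv2.INTER_CUBIC) for x in(a,b)]))
```

```text
jack_grip [([353.1, 186.1], 0.7), ([264.6, 231.3], 0.53)]
jack_grip [([298.0, 159.4], 0.77), ([319.2, 159.3], 0.21)]
   [ 597.  -144.5   63.9] gap 0.8
saddle [([367.6, 198.7], 0.53)]
saddle [([317.9, 154.9], 0.54)]
   [ 609.3 -197.5   49.8] gap 4.1
lift_pad [([383.9, 208.3], 0.76), ([375.6, 316.3], 0.39)]
lift_pad [([333.7, 154.6], 0.89)]
   [ 617.  -244.4   42.7] gap 10.7
at [ 596.5 -140.1   52.3] [180.     0.    98.19] F [-0.2  0.2 -7.2] gap 0.529 t 11.5
tool shift mm [-50.3   1.6  15.3] turn rad -0.0
```

View pics/fc.png

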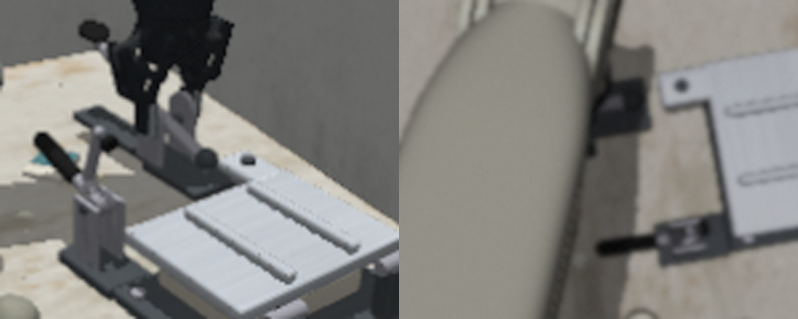

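Run:
```python
from h import *
t=bot.camera("top");s=bot.camera("scene")
c=lambda u,v:(230+(u-399)/2.66,120+v/2.66)
sc=lambda u,v:(290+u/2.66,140+v/2.66)
a,b=atz(t,c(642,80),28),atz(t,c(651,126),28);print(a.round(1),b.round(1),"len",np.linalg.norm(a-b).round(1))
u=np.array([.143,-.990,0]);print("saddle from base end",((a+b)/2-18*u).round(1),"bolt",atz(t,c(682,86),70).round(1),"scene bolt",atz(s,sc(248,160),70).round(1))
print("saddle top scene",atz(s,sc(206,158),50).round(1),"base corner scene near",atz(s,sc(200,198),18).round(1))
```

```text
[ 629.2 -208.7   28. ] [ 580.4 -216.6   28. ] len 49.4
saddle from base end [ 602.2 -194.9   28. ] bolt [ 612.4 -247.6   70. ] scene bolt [ 613.9 -251.5   70. ]
saddle top scene [ 604.5 -200.3   50. ] base corner scene near [ 590.7 -214.5   18. ]
```

step_arm(plan="-1 0 0 0.01 0;-1 0 0 0.005 0;-1 -0.015 0.002 0 0;-1 -0.015 0 0 0;-1 -0.012 0 0 0;-1 -0.008 0 0 0;-1 0 0 0 0;-1 0 0 0 0")

```text
time: 12.4
position: [605.4, -189.5, 37.3]
tcp_rot: [180.0, -0.0, 98.1]
contact_force: [0.7, 0.0, -6.9]
finger_gap: 0.527
```

Run:
```python
from h import *
plan((604.7,-189.6,34),98.2)
s,t=two("g")
find(["saddle","jack_grip"],(s,t))
a=s["pixels"][140:260,290:440];b=t["pixels"][120:240,230:380]
cv2.imwrite("pics/gc.png",np.hstack([cv2.resize(x,None,fx=2.66,fy=2.66,interpolation=cv2.INTER_CUBIC) for x in(a,b)]))
```

```text
at [ 605.4 -189.5   37.3] [ 1.800e+02 -4.000e-02  9.815e+01] F [ 0.7  0.  -6.9] gap 0.527 t 12.4
tool shift mm [ 0.  -0.7  3.3] turn rad -0.001
saddle [([384.5, 209.7], 0.62)]
saddle []
jack_grip [([366.0, 196.7], 0.56)]
jack_grip []
```

View pics/gc.png

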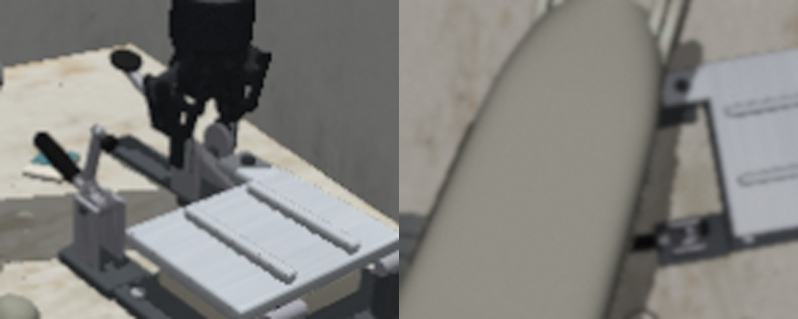

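step_arm(plan="-1 0 0 0.002 0;-1 0 0 0.0015 0;-1 0 0 0 0;-1 0 0 0 0")

```text
time: 13.1
position: [605.7, -189.0, 34.2]
tcp_rot: [180.0, -0.0, 98.2]
contact_force: [-1.0, 1.2, -2.1]
finger_gap: 0.53
```

step_arm(plan="0.6 0 0 0 0;0.6 0 0 0 0;0.6 0 0 0 0;0.6 0 0 0 0;0.6 0 0 -0.03 0;0.6 0 0 -0.045 0;0.6 0 0 -0.045 0;0.6 0 0 -0.045 0")

```text
time: 13.9
position: [605.4, -189.3, 200.6]
tcp_rot: [180.0, 0.0, 98.2]
contact_force: [0.6, 0.4, -0.4]
finger_gap: 0.802
```

step_arm(plan="-1 0.045 0 0 0;-1 0.045 0 0 0;-1 0.045 0 0 0;-1 0.04 0 0 0;-1 0.04 0 0 0;-1 0.04 0 0 0;-1 0 0 0 0;-1 0 0 0 0")

```text
time: 14.7
position: [569.2, 64.1, 199.1]
tcp_rot: [180.0, 0.0, 98.3]
contact_force: [-0.5, -0.6, 0.6]
finger_gap: -0.003
```

Run:
```python
from h import *
plan((588,-73,115),98.2)
s,t=two("h")
find(["saddle","jack_grip","press_point","lift_pad","clamp_handle"],(s,t))
a=s["pixels"][130:250,290:440];b=t["pixels"][120:240,230:380]
cv2.imwrite("pics/hc.png",np.hstack([cv2.resize(x,None,fx=2.66,fy=2.66,interpolation=cv2.INTER_CUBIC) for x in(a,b)]))
```

```text
at [569.2  64.1 199.1] [1.7997e+02 3.0000e-02 9.8330e+01] F [-0.5 -0.6  0.6] gap -0.003 t 14.7
tool shift mm [-138.3   -1.3   84.1] turn rad 0.002
saddle [([382.7, 213.0], 0.87)]
saddle [([336.1, 154.4], 0.63)]
   [ 615.8 -249.4   33.2] gap 2.5
jack_grip [([365.1, 199.0], 0.72)]
jack_grip [([315.5, 155.9], 0.74)]
   [ 607.1 -190.7   46.4] gap 5.0
press_point [([340.0, 161.6], 0.66)]
press_point [([268.3, 161.3], 0.6)]
   [591.5 -72.  104.8] gap 12.0
lift_pad [([382.1, 206.4], 0.68)]
lift_pad [([333.8, 153.6], 0.69)]
   [ 616.  -242.9   48. ] gap 4.6
clamp_handle [([309.1, 201.2], 0.56), ([307.3, 201.2], 0.4)]
clamp_handle [([318.0, 208.3], 0.59)]
   [ 456.6 -191.2   77.1] gap 15.0
```

View pics/hc.png

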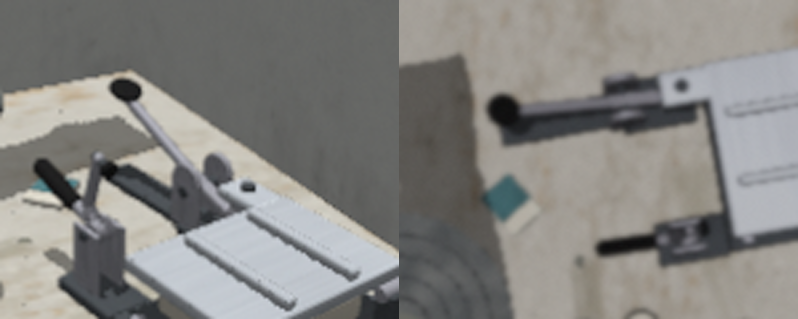

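step_arm(plan="-1 -0.045 0 0 0;-1 -0.045 0 0 0;-1 -0.03 -0.001 0 0;-1 -0.017 0 0.03 0;-1 0 0 0.03 0;-1 0 0 0.02 0;-1 0 0 0 0;-1 0 0 0 0")

```text
time: 16.1
position: [587.8, -72.6, 119.0]
tcp_rot: [-180.0, -0.0, 98.2]
contact_force: [0.8, -0.2, 0.9]
finger_gap: 0.002
```

step_arm(plan="-1 0.001 0 0.01 0;-1 0.002 0 0.01 0;-1 0.002 0 0.01 0;-1 0.002 0 0.01 0;-1 0.001 0 0.01 0;-1 0.001 0 0.008 0;-1 0 0 0 0")

```text
time: 16.8
position: [586.7, -61.9, 60.3]
tcp_rot: [179.9, -0.1, 98.3]
contact_force: [-0.4, 4.2, 6.0]
finger_gap: 0.0
```

Run:
```python
from h import *
plan((588,-64,33),98.2)
s,t=two("i")
a=s["pixels"][130:250,290:440];b=t["pixels"][120:240,230:380]
cv2.imwrite("pics/ic.png",np.hstack([cv2.resize(x,None,fx=2.66,fy=2.66,interpolation=cv2.INTER_CUBIC) for x in(a,b)]))
```

```text
at [586.7 -61.9  60.3] [ 1.7995e+02 -1.4000e-01  9.8290e+01] F [-0.4  4.2  6. ] gap 0.0 t 16.8
tool shift mm [-2.3  1.  27.3] turn rad 0.001
```

View pics/ic.png

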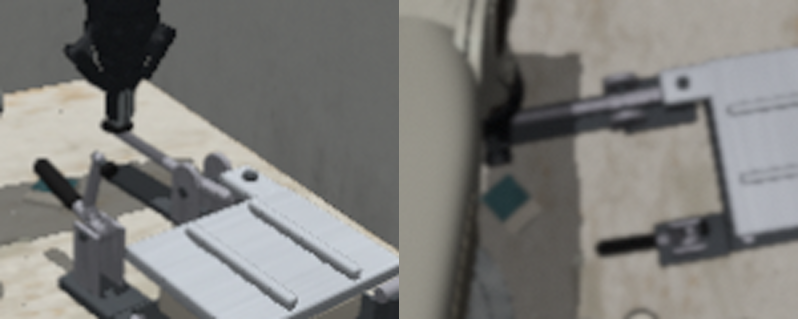

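step_arm(plan="-1 0.001 0 0.008 0;-1 0 0 0.008 0;-1 -0.001 0 0.006 0;-1 0 0 0.004 0;-1 0 0 0.002 0;-1 0 0 0 0;-1 0 0 0 0")

```text
time: 17.6
position: [587.0, -61.4, 34.8]
tcp_rot: [179.9, -0.2, 98.3]
contact_force: [-2.6, 6.1, 12.5]
finger_gap: -0.002
```

step_arm(plan="-1 0 0 0.002 0;-1 0 0 0.001 0;-1 0 0 0 0;-1 0 0 0 0")

```text
time: 18.0
position: [587.2, -61.5, 33.8]
tcp_rot: [179.8, -0.2, 98.3]
contact_force: [-6.6, 6.6, 23.5]
finger_gap: -0.001
```

Run:
```python
from h import *
plan((588,-64,33),98.2)
s,t=two("j")
find(["saddle","jack_grip","lift_pad"],(s,t))
```

```text
at [587.2 -61.5  33.8] [ 1.7979e+02 -1.7000e-01  9.8290e+01] F [-6.6  6.6 23.5] gap -0.001 t 18.0
tool shift mm [-2.6  0.4  0.8] turn rad 0.002
saddle [([382.7, 199.7], 0.69)]
saddle [([321.2, 243.0], 0.67), ([338.5, 154.0], 0.64)]
   [ 461.2 -265.9  123.3] gap 221.5
jack_grip [([365.6, 198.2], 0.84)]
jack_grip [([317.9, 157.8], 0.67), ([360.1, 246.7], 0.35)]
   [ 601.7 -197.7   53. ] gap 1.9
lift_pad [([384.7, 198.5], 0.89), ([292.4, 265.9], 0.33)]
lift_pad [([336.4, 153.1], 0.97)]
   [ 613.6 -249.7   72.8] gap 9.0
```

step_arm(plan="-1 0 0 -0.01 0;-1 0.001 0 -0.01 0;-1 -0.001 0 -0.01 0;-1 -0.002 0 -0.01 0;-1 -0.002 0 -0.012 0;-1 -0.003 0 -0.012 0;-1 -0.003 0 -0.012 0;-1 0 0 -0.015 0")

```text
time: 19.2
position: [586.7, -74.5, 120.4]
tcp_rot: [-179.8, 0.0, 98.1]
contact_force: [0.2, -1.0, 1.2]
finger_gap: 0.007
```

step_arm(plan="-1 0 0 -0.02 0;-1 0.045 0 -0.02 0;-1 0.045 0 0 0;-1 0.03 0 0 0;-1 0 0 0 0;-1 0 0 0 0")

```text
time: 19.8
position: [570.2, 45.2, 160.4]
tcp_rot: [-179.9, 0.0, 98.3]
contact_force: [0.3, -0.9, -0.9]
finger_gap: -0.003
```

Run:
```python
from h import *
plan((588,-72,118),98.2)
s,t=two("k")
find(["jack_grip","press_point","lift_pad"],(s,t))
a=s["pixels"][130:250,290:440];b=t["pixels"][120:240,230:380]
cv2.imwrite("pics/kc.png",np.hstack([cv2.resize(x,None,fx=2.66,fy=2.66,interpolation=cv2.INTER_CUBIC) for x in(a,b)]))
```

```text
at [570.2  45.2 160.4] [-1.799e+02  5.000e-02  9.826e+01] F [ 0.3 -0.9 -0.9] gap -0.003 t 19.8
tool shift mm [-118.6    0.8   42.4] turn rad 0.001
jack_grip [([368.6, 197.1], 0.58)]
jack_grip [([315.9, 155.2], 0.97), ([299.4, 250.1], 0.73)]
   [ 611.1 -193.5   51.5] gap 2.1
press_point [([338.3, 161.6], 0.61)]
press_point [([269.7, 161.5], 0.55)]
   [588.  -74.5 106.8] gap 6.4
lift_pad [([380.6, 205.3], 0.74)]
lift_pad [([335.2, 153.9], 0.93)]
   [ 612.  -245.3   53.5] gap 0.4
```

View pics/kc.png

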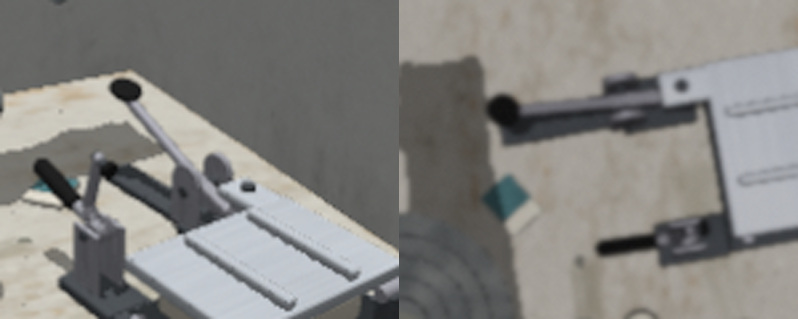

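The platen is closed again and the handle is fully up. The jack hasn't moved: the pad is at (504,110) and the bolt at (682,86), both as before. Next is the final stroke.

step_arm(plan="-1 -0.04 0 0 0;-1 -0.04 0 0 0;-1 -0.025 0 0.01 0;-1 -0.012 0 0.02 0;-1 0 0 0.012 0;-1 0 0 0 0;-1 0 0 0 0")

```text
time: 20.9
position: [587.2, -69.9, 118.7]
tcp_rot: [-180.0, -0.0, 98.2]
contact_force: [0.0, -0.1, -0.1]
finger_gap: 0.004
```

step_arm(plan="-1 0.001 0 0.01 0;-1 0.002 0 0.01 0;-1 0.002 0 0.01 0;-1 0.003 0 0.01 0;-1 0.002 0 0.01 0;-1 0.001 0 0.008 0;-1 0.001 0 0.008 0;-1 0 0 0.008 0")

```text
time: 21.7
position: [586.1, -57.6, 45.0]
tcp_rot: [179.9, -0.1, 98.3]
contact_force: [-0.8, 2.7, 6.8]
finger_gap: -0.003
```

step_arm(plan="-1 -0.001 0 0.006 0;-1 0 0 0.004 0;-1 0 0 0.002 0;-1 0 0 0.001 0;-1 0 0 0 0;-1 0 0 0 0")

```text
time: 22.3
position: [586.3, -58.0, 33.7]
tcp_rot: [179.9, -0.1, 98.3]
contact_force: [-3.9, 3.9, 15.0]
finger_gap: 0.001
```

step_arm(plan="-1 0 0 0.001 0;-1 0 0 0 0;-1 0 0 0 0;-1 0 0 0 0;-1 0 0 0 0")

```text
time: 22.8
position: [586.4, -58.0, 33.4]
tcp_rot: [179.9, -0.1, 98.3]
contact_force: [-4.4, 4.0, 17.4]
finger_gap: -0.001
```

Run:
```python
from h import *
plan((588,-64,33),98.2)
s,t=two("l")
find(["jack_grip","lift_pad","clamp_handle"],(s,t))
a=s["pixels"][130:250,290:440];b=t["pixels"][120:240,230:380]
cv2.imwrite("pics/lc.png",np.hstack([cv2.resize(x,None,fx=2.66,fy=2.66,interpolation=cv2.INTER_CUBIC) for x in(a,b)]))
```

```text
at [586.4 -58.   33.4] [ 1.7985e+02 -1.2000e-01  9.8270e+01] F [-4.4  4.  17.4] gap -0.001 t 22.8
tool shift mm [-6.2  0.8  0.4] turn rad 0.001
jack_grip [([365.3, 198.7], 0.75)]
jack_grip [([314.8, 155.6], 0.7), ([318.4, 208.2], 0.3)]
   [ 608.3 -189.    46.1] gap 4.3
lift_pad [([381.8, 196.1], 0.84), ([335.4, 186.0], 0.68)]
lift_pad [([335.9, 152.8], 0.95)]
   [ 610.6 -246.5   79. ] gap 3.1
clamp_handle [([311.1, 200.3], 0.58)]
clamp_handle [([317.2, 207.4], 0.55)]
   [ 460.5 -189.8   77.7] gap 11.6
```

View pics/lc.png

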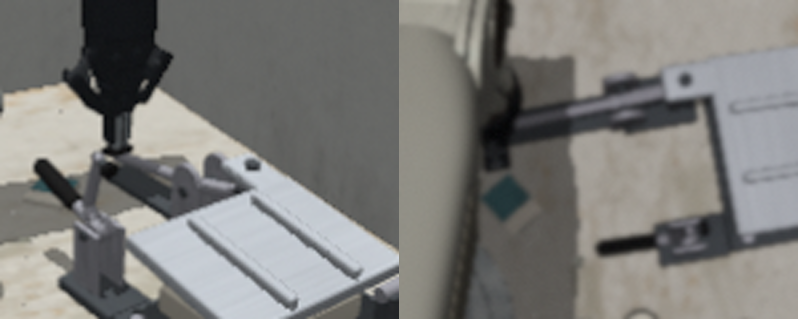

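The handle is fully down with the platen raised; the bolt in the scene crop moved from (248,187) to (253,165). The clamp is still open, and the jack and tile haven't moved.

```bash
python3 -c "
from cell import bot
print(bot.sign_off())"
```

```text
the job is handed in; nothing more can be done
None
```

I finished the job and handed it in at about 23 s on the robot's clock, with the fingertips holding the jack handle fully down. The sign-off reports no verdict.

- **Clamp:** I swung the handle outward past centre. It was still lying open in the last picture.
- **Jack:** It stands square to the press's front, which I measured as turned about 8.2°, and I let go of it. I put the saddle at about (614, -247) mm and the lift pad at (613, -247), good to a few mm. The two cameras differed by up to about 5 mm on the lug bolt.
- **Trial stroke:** The handle went down to its stop at 33.8 mm, with the force rising to 23 N. It then came fully back up, the platen closed, and the jack had not moved.
- **Final hold:** The tip is at 33.4 mm, pushing with about 17 N. The lift pad measured 73 mm up on the trial and 79 mm on the hold, against 50 mm closed. That estimate is rough, but the platen is clearly raised.

**Checks that disagreed or were not made:**
- **Network misses:** Some network fixes were off or missing, mainly the saddle while the arm was in the way. There I relied on the geometry and the pictures.
- **Bystanders:** The test tile by the jack looks unmoved in the last picture. I did not measure the other bystanders again at the end, but the arm's path stayed clear of them.

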